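# Hang the blue dipping basket on the sprung drip hook

## Task

Pick up the blue glaze-dipping basket by its square grip and hang its wire handle on the red drip hook. Before letting go, tug it gently straight down until the sprung hook has given about two centimetres, to confirm that it is held; then let go and leave it hanging still and upright. Do not disturb the green basket.

Things in the scene. Friction and masses are not known exactly. Their poses are not given: they have to be found in the camera images.
- blue_basket: Blue open square lattice basket, 85 x 85 mm, 55 mm high, 0.18 kg, on the table. From the middles of its two y sides a rigid wire handle rises. On top of that stands a blue square grip, 18 x 18 mm (sides along x and y), 137 to 192 mm above the underside: grip here from above, fingertips above the wire. Origin: centre of the underside, z up. A half turn about z looks the same.
- blue_bail (a point): Middle of the level top bar of the blue basket's handle, 135 mm above the underside, right under the grip; axes as the basket's. The wire is 6 mm thick; the bar runs 56 mm along y, then slopes to legs 87 mm apart. Below the bar a window, open along the basket's x, reaches down to the rim (55 mm).
- green_basket: A green basket of the same make, size and handle as the blue one. Leave it alone. Origin: centre of the underside.
- hook_seat (a point): Where the handle's bar (its centre line) rests in the red hook: 208 mm above the table, hook unloaded; moves with it. z up; x points along the hook from open tip to post. The hook, 8 mm thick, is a V open on top. Tip: 25 mm to -x, top 16 mm above the seat. To +x it rises to 10 mm above, 24 mm away, then runs level to the post. Underside: 12 mm below the seat.
- stand: Fixed stand that carries the hook. Origin on the table right under the seat, axes as the seat's. Post 16 mm thick at x = 82 mm, top 213 mm high; base and drip tray 100 mm wide, x -85 to 125 mm, up to 20 mm high. To hang: keep the handle's bar along y and above the tip, bring the basket in along +x so that the tip goes through the window under the bar, then lower.
- drip_hook (a joint): How far the red hook is pressed straight down against its spring, m: 0 unloaded, end stop at 0.045. About 0.35 N per mm; the basket's weight alone presses it 2 to 5 mm. Let go while pulled down it springs up and may throw the basket off, so ease up first.
Not all that is in view belongs to the job. Of the things that look like the blue_basket, the largest one is meant. What is shaped like the stand but purple is not meant.

How it is judged:
On the way:
1. with the handle on the hook and the basket still held, the hook is tugged down by 13 mm or more for 0.2 s (distance between blue_bail and hook_seat below 0.018 m and contact force between the fingers and blue_basket above 1 N and value of joint drip_hook above 0.013 m), for 0.2 s.
At the end, for the whole second after the job is handed in: The blue basket hangs free from the red hook: the middle of its handle's bar within 18 mm of the hook's seat, the basket upright within 15 degrees and at rest (below 50 mm/s), the hook carrying only its weight (1 to 10 mm down); the green basket within 30 mm of where it stood (distance between blue_bail and hook_seat below 0.018 m and angle between blue_basket's own z axis and vertical below 0.26 rad and linear speed of blue_basket below 0.05 m/s and value of joint drip_hook between 0.001 and 0.01 m and distance of green_basket from where it was at the start of the episode below 0.03 m); the robot touches nothing.
It fails at once if the hook is yanked down more than 36 mm (value of joint drip_hook above 0.036 m).
It fails at once if the green basket is moved by more than 30 mm or tipped over (distance of green_basket from where it was at the start of the episode above 0.03 m or angle between green_basket's own z axis and vertical above 0.35 rad).
It also fails if it takes over 45 s, if anything falls off the work surface, if the arm or the gripper's body presses on something with over 40 N, if the wrist force passes 120 N, or if a joint passes its speed limit or range.

## Robot

A 7-joint arm with a two-finger parallel gripper is mounted at the origin on the work surface. World frame = base frame: x ahead of the robot, y to its left, z up, the work surface at z = 0. Lengths are in m, angles in rad, forces in N, time in s.
With the tool pointing down it reaches from about 0.425 to 0.95 m from the base axis. Payload 16.7 kg.
Tool frame: the origin (TCP) lies at the very end of the fingers, on their centre line; the grasp point (between the pads) lies 19 mm behind it; z points along the fingers, y is the line along which they close (so a half turn about z gives the same grasp; the last joint's range is limited). The gripper opens to 94 mm and grips with 3 to 60 N. Pads are 16 mm wide; open, the fingers measure 119 mm over their backs; the gripper's body (75 mm by 177 mm) begins 78 mm behind the grasp point.
Start: joints at [-1.347, 0.426, 0.074, 1.606, -0.034, 1.111, -0.067], TCP at [0.246, 0.629, 0.205] pointing down, gripper open.
Joint ranges: [-2.85, 2.85], [-0.5, 2.14], [-1.23, 1.37], [0.21, 2.46], [-1.02, 4.16], [0.16, 2.05], [-2.73, 2.73]. Speed limits (rad/s): [1.89, 1.89, 2.39, 2.39, 3.01, 3.01, 3.01].

## Interface

Orientations are given as a unit quaternion [x, y, z, w].
In Python, from station import bot gives the robot as it stands.
- The arm moves only by the tool arm_command, never from a script. Its arguments are lists of equal length, an entry for each row: "turn": the turn, a rotation vector about the tool's x, y, z in degrees, a list of three; "linear": the shift along the tool's x, y, z in cm, a list of three; "fingers": the closure, from 0 (fully open) to 1 (shut). A call has 1 to 12 rows; each row shifts and turns the commanded pose from where the row before left it, along the tool's axes as they then stand; what a row does not reach is not made up. A row lasts 1/10 s, in which the tool goes at most 50 mm and 8.59 degrees, less where a joint would pass 70% of its speed; a pose out of reach is approached as far as the arm can. A call is refused whole if a number of a shift passes 5 or a number of a turn 8.59, either way. A call with a gripper value outside its range is refused whole. The fingers move at their own pace and stop on an object; the grip force is fixed at half the most. Time passes only in rows, so rows that do not move let the fingers close. It gives the time, the measured TCP pose, the force, the opening and the grip force at its end, in the units of the state.
- bot.state(): the state, without advancing time (a new reading comes with each control period).
- bot.camera(name): name is "scene" or "top" or "wrist"; returns a dict with "img" (384x512x3 uint8, blue, green, red), "camera_matrix" (3x3 intrinsics, pixels), "k1" (the pictures are not rectified: a ray, as slopes to the right and down, at radius r is drawn at 1 + k1 r^2 times it, then the intrinsics apply), "rvec" (rotation vector, rad) and "tvec" (3), from world to camera coordinates, as OpenCV has them; the wrist camera has in their place "tool_from_camera" (4x4, takes a point from camera to tool coordinates, whose origin is the TCP and whose axes are the flange's). Camera axes: x right, y down, z forward; pixel columns grow to the right and rows downward; lengths in m; the calibration is good to about 2 mm. A picture is of the moment at which its call begins: read the wrist's pose just before it. There is no depth.
- bot.finish_job(): hands the job in; it is judged then, once.
The state is a dict: "time_s": time; "joint_positions": joint angles; "joint_velocities": joint speeds; "tau": joint torques, N m; "eef_pos": TCP position; "orientation": TCP orientation; "contact_force": force on the tool from outside, world axes, zero at the start; "ft_torque": the same for the moment, N m; "grip_width": finger opening in m; "grasp_force": force on a finger pad.
Only numpy, scipy, OpenCV 4.12 (cv2) and the standard library are available. Lean on these libraries where they do the work, as an engineer would, in place of code of your own. Each camera call takes 0.05 s, during which the arm holds its last target. There are 200 camera calls.

## Working session

There is one attempt and no reset: what is moved stays moved. The work goes in short steps, Python scripts to look and compute and a tool call to move; the robot and the scene stay as the last step left them, time stands still between calls to the robot, and variables do not carry over. Pictures are saved under pics/ and viewed, at most 10 in all, crops included, and the job is handed in when it is done.

Besides the shell and the picture viewer there is one more tool, called after "Request:" by a JSON object that holds its "method" and its "body", one argument or row to a line. arm_command: Moves the arm, as the interface text tells. Its arguments: {"type":"object","properties":{"turn":{"type":"array","items":{"type":"array","items":{"type":"number"}}},"linear":{"type":"array","items":{"type":"array","items":{"type":"number"}}},"fingers":{"type":"array","items":{"type":"number"}}},"required":["turn","linear","fingers"]}

```bash
mkdir -p pics; python3 - <<'E'
from station import bot
import cv2,numpy as np,pickle
s=bot.state();print(s['time_s'],s['eef_pos'],s['orientation'],s['grip_width'],s['contact_force'])
d={n:bot.camera(n) for n in('scene','top')}
pickle.dump(d,open('d.pkl','wb'))
for n in d:
  cv2.imwrite(f'pics/{n}.png',cv2.resize(d[n]['img'],(768,576)));print(n,d[n]['camera_matrix'],d[n]['k1'],d[n]['rvec'],d[n]['tvec'])
E
```

```text
0.0 [0.24573575 0.6282014  0.20478981] [ 1.85322905e-01  9.82677473e-01 -6.34914717e-04 -4.67883017e-05] 0.09439690404717718 [-0.46588373 -0.78836607 -0.22749184]
scene [[455.23467605   0.         248.87940323]
 [  0.         455.23467605 189.77443528]
 [  0.           0.           1.        ]] -0.017344831943179644 [ 2.41292253  0.62249538 -0.20528558] [-0.45456832 -0.12029602  1.20997204]
top [[372.10846348   0.         252.91674103]
 [  0.         372.10846348 188.15159196]
 [  0.           0.           1.        ]] -0.00018222615637623237 [ 2.15250183 -2.19739825  0.09925251] [0.0295553  0.49799625 1.01418807]
```

View pics/scene.png

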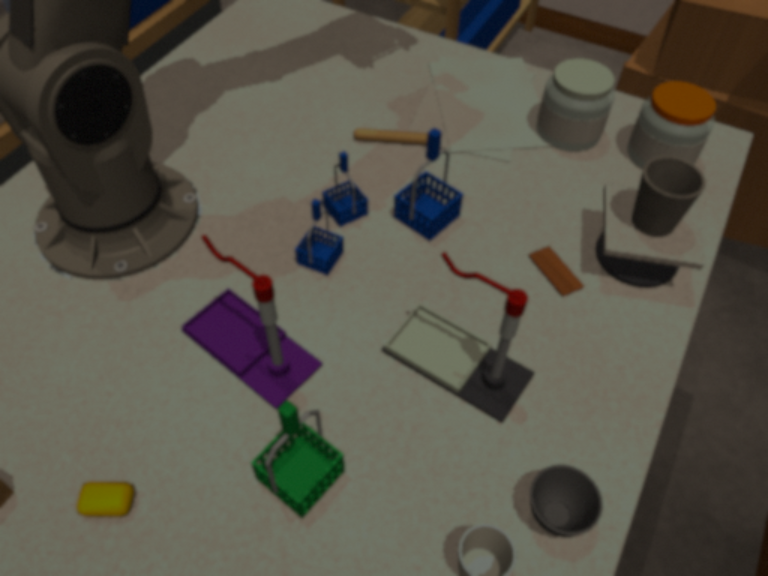

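View pics/top.png

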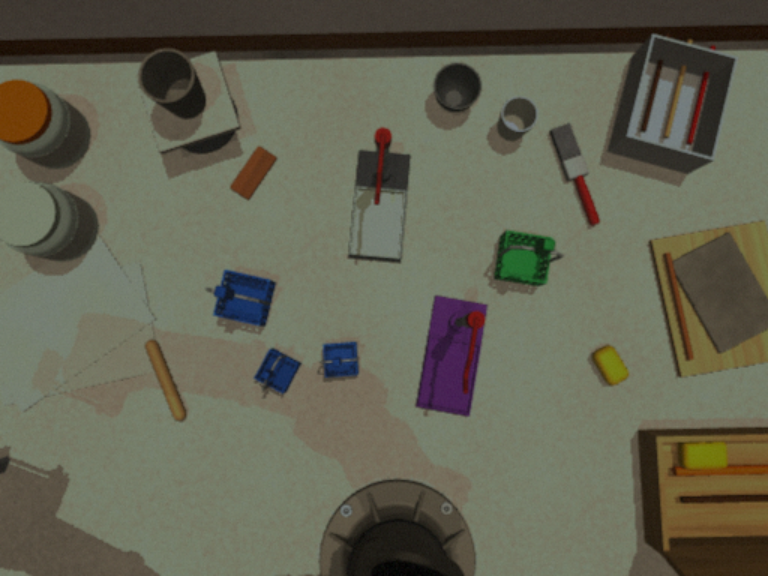

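Both views show the large blue basket (scene ~(428,205), top ~(244,297)), its grip at scene (434,143), and two small blue decoys. The red-hook stand with the pale tray has its cap at top (383,136) / scene (516,302) and its hook tip at top (377,203) / scene (446,256). The purple stand and the green basket are nearer the robot's right.

```bash
cat > h.py <<'E'
import cv2,numpy as np
def und(c,uv):
    return cv2.undistortPoints(np.float64(uv).reshape(-1,1,2),c['camera_matrix'],np.array([c['k1'],0,0,0.])).reshape(-1,2)
def ray(c,uv):
    R=cv2.Rodrigues(np.float64(c['rvec']))[0]
    return -R.T@np.ravel(c['tvec']), np.c_[und(c,uv),np.ones(len(np.reshape(uv,(-1,2))))]@R
def plane(c,uv,z):
    o,d=ray(c,uv); return o+d*((z-o[2])/d[:,2])[:,None]
def tri(a,ua,b,ub):
    (o,d),(p,e)=ray(a,ua),ray(b,ub); d,e=d[0],e[0]
    s=np.linalg.lstsq(np.c_[d,-e],p-o,rcond=None)[0]
    P,Q=o+s[0]*d,p+s[1]*e; return (P+Q)/2,np.linalg.norm(P-Q)
def blobs(c,col,mina=15):
    h=cv2.cvtColor(c['img'],cv2.COLOR_BGR2HSV)
    m={'blue':cv2.inRange(h,(100,130,40),(125,255,255)),
       'red':cv2.inRange(h,(0,160,60),(6,255,255))|cv2.inRange(h,(174,160,60),(180,255,255)),
       'green':cv2.inRange(h,(45,130,30),(80,255,255))}[col]
    n,l,s,ce=cv2.connectedComponentsWithStats(m)
    return [(s[i],ce[i],(l==i)) for i in range(1,n) if s[i][4]>=mina]
E
python3 - <<'E'
from h import *; import pickle
d=pickle.load(open('d.pkl','rb'))
for n in d:
  for col in('blue','red','green'):
    for s,ce,m in blobs(d[n],col): print(n,col,s,ce.round(1))
# crops enlarged
a=d['top']['img'];b=d['scene']['img']
f=lambda i,x,y:cv2.resize(i[y:y+75,x:x+100],(400,300),interpolation=cv2.INTER_CUBIC)
cv2.imwrite('pics/crops.png',cv2.convertScaleAbs(np.vstack([np.hstack([f(a,120,165),f(a,205,75)]),np.hstack([f(b,240,80),f(b,270,160)])]),alpha=1.6))
E
```

```text
scene blue [88  0 16 13 57] [94.9  5.1]
scene blue [305   0  41  32 859] [322.3  13.1]
scene blue [285  87   8  19 116] [288.7  95.8]
scene blue [227 102   4  12  38] [228.8 107.4]
scene blue [279 116   7   5  17] [281.8 117.5]
scene blue [264 121  44  38 901] [284.5 139.9]
scene blue [216 127  28  23 380] [229.9 137.6]
scene blue [209 134   4  12  45] [210.5 139.2]
scene blue [198 156  30  26 466] [213.1 168.7]
scene red [135 158  46  37 211] [163.9 181.1]
scene red [296 169  55  36 222] [331.2 191.5]
scene green [ 181  268   48   75 1924] [202.1 309. ]
scene green [169 290  18  35 137] [175.1 311. ]
top blue [143 180  40  37 916] [162.6 198.3]
top blue [216 228  23  23 418] [226.7 239.1]
top blue [170 233  30  29 443] [184.9 246.9]
top red [458  48  14  48 140] [464.8  72.2]
top red [250  86  11  50 195] [253.8 103.2]
top red [383 117  16  33 190] [391.1 133.4]
top red [309 208  14  54 220] [314.6 227.4]
top green [333 154  37  13 260] [350.2 160. ]
top green [330 166  36  24 623] [347.7 177.4]
```

View pics/crops.png

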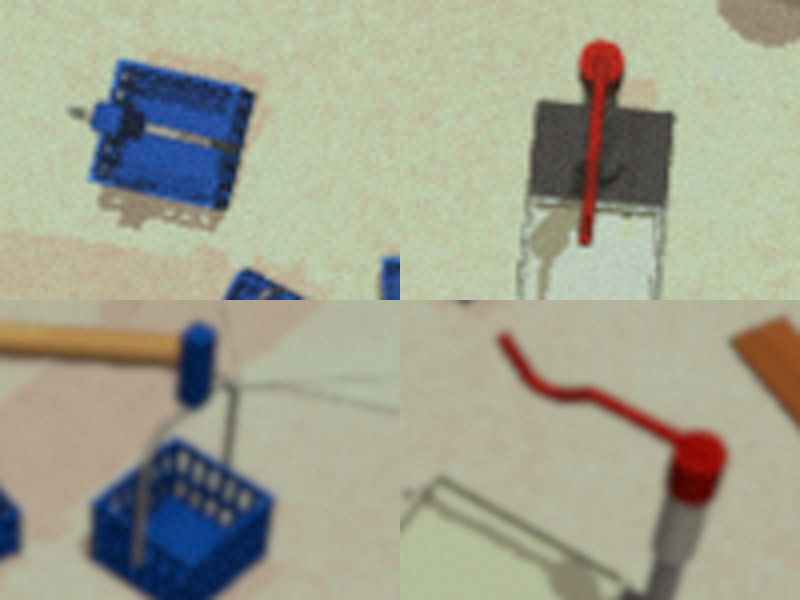

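The crops show four things:
- **Blue grip:** top face at top image (146,195) and scene (289.5,87).
- **Rim corners:** at top image (150,180.5), (183.5,187.5), (177.5,217) and (143,210).
- **Hook tip:** at top image (251,135.5) and scene (296,169).
- **Red cap:** at top image (255.5,90.5) and scene (346,197).

```bash
python3 - <<'E'
from h import *; import pickle
d=pickle.load(open('d.pkl','rb'));t,s=d['top'],d['scene']
print('griptop',tri(t,(145.9,194.6),s,(289.4,87.2)))
print('tip',tri(t,(251,135),s,(295.8,168.8)))
print('cap',tri(t,(255.2,90.2),s,(346,198)))
q=plane(t,[(150,180.5),(183.5,187.5),(177.5,217),(143,210)],.055);print('rim',q.round(3),q.mean(0))
e=np.roll(q,-1,0)-q;print(np.linalg.norm(e,axis=1).round(3),np.degrees(np.arctan2(e[:,1],e[:,0])).round(1))
# scene rim corners
q=plane(s,[(262.5,129),(284.5,114.5),(308,130),(285.5,148)],.055);print('rim',q.round(3),q.mean(0))
e=np.roll(q,-1,0)-q;print(np.linalg.norm(e,axis=1).round(3),np.degrees(np.arctan2(e[:,1],e[:,0])).round(1))
# tray edges: dark base/tray corners in crop, low height
f=lambda x,y:((x-400)/4+204.6,y/4+74.6)
q=plane(t,[f(538,100),f(674,114),f(665,208),f(527,195)],.01);print('base',q.round(3))
e=np.roll(q,-1,0)-q;print(np.degrees(np.arctan2(e[:,1],e[:,0])).round(1))
# hook line from red mask at z .22
for st,ce,m in blobs(t,'red'):
  if abs(ce[0]-253.8)<1:
    y,x=np.nonzero(m);k=y>100
    v=cv2.fitLine(np.float32(np.c_[plane(t,np.c_[x[k],y[k]].astype(float),.218)[:,:2]]),2,0,.01,.01).ravel();print('line',v,np.degrees(np.arctan2(v[1],v[0])))
E
```

```text
griptop (array([0.47504831, 0.27075916, 0.18872501]), np.float64(0.0038750894915502774))
tip (array([0.60443685, 0.02272262, 0.22092738]), np.float64(0.005033884921125726))
cap (array([0.71303873, 0.01082462, 0.21178051]), np.float64(0.00554656865949826))
rim [[0.522 0.297 0.055]
 [0.501 0.207 0.055]
 [0.422 0.223 0.055]
 [0.443 0.316 0.055]] [0.47203199 0.26061452 0.055     ]
[0.093 0.081 0.095 0.081] [-103.   168.3   77.4  -13.1]
rim [[0.426 0.241 0.055]
 [0.452 0.317 0.055]
 [0.53  0.295 0.055]
 [0.507 0.209 0.055]] [0.47876613 0.26546493 0.055     ]
[0.081 0.082 0.088 0.087] [  71.5  -16.1 -105.   158.9]
base [[ 0.757  0.054  0.01 ]
 [ 0.744 -0.044  0.01 ]
 [ 0.676 -0.036  0.01 ]
 [ 0.687  0.063  0.01 ]]
[-97.2 173.2  83.3  -7.4]
line [ 0.9936499  -0.11251593  0.6452338   0.01710847] -6.460368
```

Request:
{"method": "arm_command", "body": {
  "turn": [
    [0,0,0],
    [0,0,0],
    [0,0,0],
    [0,0,0],
    [0,0,0],
    [0,0,0],
    [0,0,0],
    [0,0,0],
    [0,0,0],
    [0,0,0],
    [0,0,0],
    [0,0,-7.9]
  ],
  "linear": [
    [0,0,-3],
    [-1.5,-1,-3],
    [-3.5,-2.5,0],
    [-3.5,-2.5,0],
    [-3.5,-2.5,0],
    [-3.5,-2.5,0],
    [-3.5,-2.5,0],
    [-3.5,-2.5,0],
    [-3.5,-2.5,0],
    [-3.5,-2.5,0],
    [-3.5,-2.5,0],
    [-1.5,-1.6,0]
  ],
  "fingers": [0,0,0,0,0,0,0,0,0,0,0,0]
}}

```text
time_s: 1.3
eef_pos: [0.4775, 0.2656, 0.2654]
orientation: [0.119, 0.993, -0.0, 0.0]
contact_force: [-1.2, 0.5, -0.0]
grip_width: 0.0938
grasp_force: 0.0
```

Request:
{"method": "arm_command", "body": {
  "turn": [
    [0,0,0],
    [0,0,0],
    [0,0,0]
  ],
  "linear": [
    [0,0,0],
    [0,0,0],
    [0,0,0]
  ],
  "fingers": [0,0,0]
}}

```text
time_s: 1.6
eef_pos: [0.4752, 0.2701, 0.2653]
orientation: [0.117, 0.993, -0.0, -0.0]
contact_force: [-0.1, 1.3, 0.5]
grip_width: 0.0938
grasp_force: 0.0
```

```bash
cat >> h.py <<'E'
def wplane(c,st,uv,z):
    from scipy.spatial.transform import Rotation as Ro
    T=np.array(c['tool_from_camera']);R=Ro.from_quat(st['orientation']).as_matrix()
    o=R@T[:3,3]+st['eef_pos'];d=np.c_[und(c,uv),np.ones(len(np.reshape(uv,(-1,2))))]@(R@T[:3,:3]).T
    return o+d*((z-o[2])/d[:,2])[:,None]
E
python3 - <<'E'
from h import *;from station import bot;import pickle
from scipy.spatial.transform import Rotation as Ro
st=bot.state();c=bot.camera('wrist');pickle.dump((c,st),open('w.pkl','wb'))
print(st['time_s'],st['eef_pos'],Ro.from_quat(st['orientation']).as_matrix().round(4).tolist(),st['joint_positions'])
cv2.imwrite('pics/w1.png',cv2.convertScaleAbs(cv2.resize(c['img'],(768,576)),alpha=1.5))
print(c['tool_from_camera'])
E
```

```text
1.6 [0.47516375 0.27012547 0.2653099 ] [[-0.9724, 0.2332, -0.0004], [0.2332, 0.9724, 0.0], [0.0004, -0.0001, -1.0]] [-0.86951518  0.16332361  0.26749931  1.83512682 -0.04737642  1.14961373
  0.74937544]
[[-7.96803630e-04 -9.71540734e-01 -2.36871203e-01  6.93649660e-02]
 [ 9.99999650e-01 -7.13693127e-04 -4.36614518e-04  5.30301793e-04]
 [ 2.55135440e-04 -2.36871468e-01  9.71540963e-01 -1.79781886e-01]
 [ 0.00000000e+00  0.00000000e+00  0.00000000e+00  1.00000000e+00]]
```

View pics/w1.png

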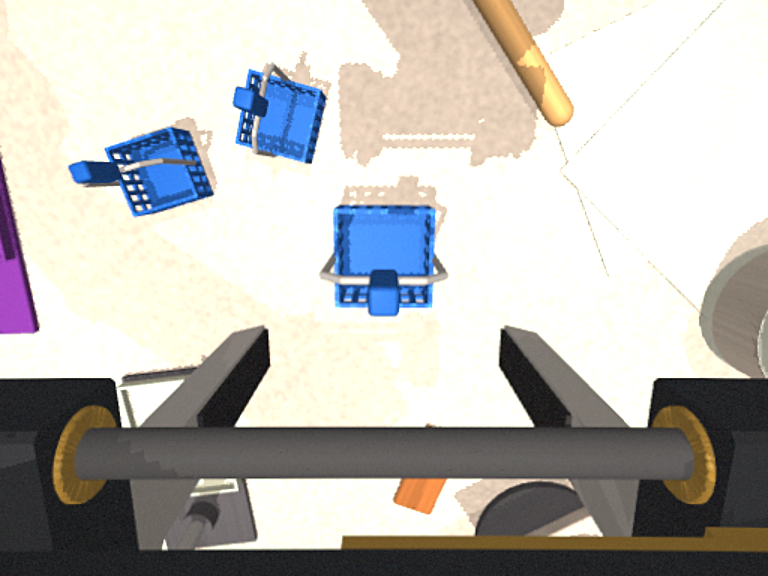

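The wrist view shows the large basket square to the tool. Its grip's top face is centred at about (384,302) of 768x576, midway between the fingers, and its handle ends are at (322,275) and (446,275).

```bash
python3 - <<'E'
from h import *;import pickle
c,st=pickle.load(open('w.pkl','rb'))
q=wplane(c,st,np.array([(370,289),(398,289),(398,315),(370,315)])/1.5-.17,.192);print(q.round(4),q.mean(0),np.linalg.norm(np.roll(q,1,0)-q,axis=1))
q=wplane(c,st,np.array([(335,206),(434,206),(433,306),(335,306)])/1.5-.17,.055);print(q.round(4),q.mean(0),np.linalg.norm(np.roll(q,1,0)-q,axis=1))
e=np.roll(q,-1,0)-q;print(np.degrees(np.arctan2(e[:,1],e[:,0])).round(1))
E
```

```text
[[0.4664 0.2646 0.192 ]
 [0.4701 0.2799 0.192 ]
 [0.4849 0.2764 0.192 ]
 [0.4811 0.261  0.192 ]] [0.4756091  0.27047267 0.192     ] [0.01520852 0.01569139 0.01520818 0.01590703]
[[0.4226 0.2415 0.055 ]
 [0.4418 0.3211 0.055 ]
 [0.5257 0.3023 0.055 ]
 [0.5057 0.2193 0.055 ]] [0.47395431 0.27105285 0.055     ] [0.08597047 0.08189169 0.08594653 0.08538797]
[  76.5  -12.6 -103.5  165. ]
```

Request:
{"method": "arm_command", "body": {
  "turn": [
    [0,0,0],
    [0,0,0],
    [0,0,0],
    [0,0,0],
    [0,0,0],
    [0,0,0],
    [0,0,0],
    [0,0,0],
    [0,0,0],
    [0,0,0],
    [0,0,0],
    [0,0,0]
  ],
  "linear": [
    [0,0,3],
    [0,0,3],
    [0,0,3],
    [0,0,2],
    [0,0,0.8],
    [0,0,0],
    [0,0,0],
    [0,0,0],
    [0,0,0],
    [0,0,0],
    [0,0,0],
    [0,0,0]
  ],
  "fingers": [0,0,0,0,0,0,1,1,1,1,1,1]
}}

```text
time_s: 2.85
eef_pos: [0.4757, 0.2692, 0.1476]
orientation: [0.117, 0.993, 0.0, 0.0]
contact_force: [0.2, -0.0, 0.8]
grip_width: 0.0498
grasp_force: 0.0
```

Request:
{"method": "arm_command", "body": {
  "turn": [
    [0,0,0],
    [0,0,0],
    [0,0,0],
    [0,0,0]
  ],
  "linear": [
    [0,0,0],
    [0,0,0],
    [0,0,0],
    [0,0,0]
  ],
  "fingers": [1,1,1,1]
}}

```text
time_s: 3.25
eef_pos: [0.4757, 0.2692, 0.1474]
orientation: [0.117, 0.993, -0.0, -0.0]
contact_force: [0.4, -0.0, -0.6]
grip_width: 0.0178
grasp_force: 30.0
```

Request:
{"method": "arm_command", "body": {
  "turn": [
    [0,0,0],
    [0,0,0],
    [0,0,0],
    [0,0,0],
    [0,0,0],
    [0,0,0],
    [0,0,0],
    [0,0,0]
  ],
  "linear": [
    [0,0,-1],
    [0,0,-2.5],
    [0,0,-3],
    [0,0,-3],
    [0,0,-3],
    [0,0,-3],
    [0,0,-2.5],
    [0,0,0]
  ],
  "fingers": [1,1,1,1,1,1,1,1]
}}

```text
time_s: 4.05
eef_pos: [0.4768, 0.2697, 0.3314]
orientation: [0.117, 0.993, 0.002, 0.002]
contact_force: [1.0, -0.8, -1.0]
grip_width: 0.0173
grasp_force: 30.0
```

Request:
{"method": "arm_command", "body": {
  "turn": [
    [0,0,0],
    [0,0,0],
    [0,0,0],
    [0,0,0],
    [0,0,0],
    [0,0,0],
    [0,0,0],
    [0,0,0],
    [0,0,0],
    [0,0,0],
    [0,0,-3.5],
    [0,0,-3.5]
  ],
  "linear": [
    [-0.5,-1.1,0],
    [-1,-2.2,0],
    [-1,-2.2,0],
    [-1,-2.2,0],
    [-1,-2.2,0],
    [-1,-2.2,0],
    [-1,-2.2,0],
    [-1,-2.2,0],
    [-1,-2.2,0],
    [-1,-2.2,0],
    [-0.4,-1.1,0],
    [0,0,0]
  ],
  "fingers": [1,1,1,1,1,1,1,1,1,1,1,1]
}}

```text
time_s: 5.25
eef_pos: [0.5201, 0.029, 0.3264]
orientation: [0.057, 0.998, -0.001, -0.001]
contact_force: [0.5, 0.6, -2.0]
grip_width: 0.0178
grasp_force: 30.0
```

Request:
{"method": "arm_command", "body": {
  "turn": [
    [0,0,0],
    [0,0,0],
    [0,0,0],
    [0,0,0]
  ],
  "linear": [
    [0,0,0],
    [0,0,0],
    [0,0,0],
    [0,0,0]
  ],
  "fingers": [1,1,1,1]
}}

```text
time_s: 5.65
eef_pos: [0.5206, 0.0323, 0.3273]
orientation: [0.057, 0.998, -0.0, -0.0]
contact_force: [0.8, -0.9, -1.5]
grip_width: 0.0181
grasp_force: 30.0
```

```bash
python3 - <<'E'
from h import *;from station import bot;import pickle
from scipy.spatial.transform import Rotation as Ro
st=bot.state();c=bot.camera('wrist');s=bot.camera('scene');pickle.dump((c,st,s),open('w2.pkl','wb'))
print(st['time_s'],st['eef_pos'],Ro.from_quat(st['orientation']).as_matrix().round(4).tolist(),st['grip_width'])
f=lambda i,w,h:cv2.convertScaleAbs(cv2.resize(i,(w,h),interpolation=cv2.INTER_CUBIC),alpha=1.4)
cv2.imwrite('pics/w2.png',np.hstack([f(c['img'],400,300),f(s['img'][60:210,210:410],400,300)]))
E
```

```text
5.65 [0.52063562 0.03230166 0.32728581] [[-0.9936, 0.113, -0.0004], [0.113, 0.9936, -0.0002], [0.0003, -0.0002, -1.0]] 0.018100861327694624
```

View pics/w2.png

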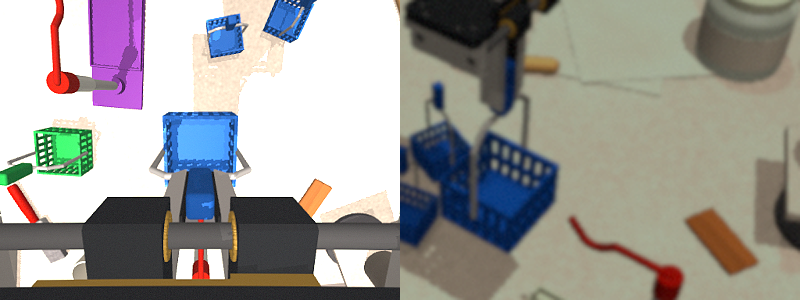

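The basket is upright in the grip, and the hook (wrist crop (200,250)) lines up with the finger centre line. Next I lower it to entry height and go in along the hook.

Request:
{"method": "arm_command", "body": {
  "turn": [
    [0,0,0],
    [0,0,0],
    [0,0,0],
    [0,0,0],
    [0,0,0],
    [0,0,0]
  ],
  "linear": [
    [0,0,1.5],
    [0,0,2],
    [0,0,2],
    [0,0,1.5],
    [0,0,0],
    [0,0,0]
  ],
  "fingers": [1,1,1,1,1,1]
}}

```text
time_s: 6.35
eef_pos: [0.5209, 0.0322, 0.2579]
orientation: [0.056, 0.998, -0.0, -0.0]
contact_force: [0.1, 0.3, -0.3]
grip_width: 0.0181
grasp_force: 30.0
```

Request:
{"method": "arm_command", "body": {
  "turn": [
    [0,0,0],
    [0,0,0],
    [0,0,0],
    [0,0,0],
    [0,0,0],
    [0,0,0],
    [0,0,0],
    [0,0,0],
    [0,0,0],
    [0,0,0]
  ],
  "linear": [
    [-1,0,0],
    [-1.5,0,0],
    [-1.5,0,0],
    [-1.5,0,0],
    [-1.5,0,0],
    [-1.5,0,0],
    [-1.5,0,0],
    [-1,0,0],
    [0,0,0],
    [0,0,0]
  ],
  "fingers": [1,1,1,1,1,1,1,1,1,1]
}}

```text
time_s: 7.35
eef_pos: [0.63, 0.0197, 0.2576]
orientation: [0.056, 0.998, -0.0, -0.0]
contact_force: [0.3, -0.3, -1.4]
grip_width: 0.0182
grasp_force: 30.0
```

```bash
python3 - <<'E'
from h import *;from station import bot;import pickle
st=bot.state();c=bot.camera('top');s=bot.camera('scene')
print(st['time_s'],st['eef_pos'],st['contact_force'])
f=lambda i,w,h:cv2.convertScaleAbs(cv2.resize(i,(w,h),interpolation=cv2.INTER_CUBIC),alpha=1.6)
cv2.imwrite('pics/w3.png',np.hstack([f(c['img'][60:180,180:340],400,300),f(s['img'][100:220,240:400],400,300)]))
E
```

```text
7.35 [0.63001327 0.01967368 0.25755852] [ 0.25357276 -0.26360119 -1.39111487]
```

View pics/w3.png

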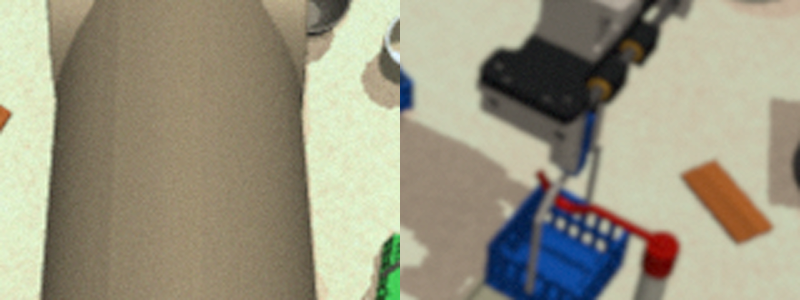

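The tip (scene crop (540,178)) sticks out through the window under the bar. I lower it onto the seat.

Request:
{"method": "arm_command", "body": {
  "turn": [
    [0,0,0],
    [0,0,0],
    [0,0,0],
    [0,0,0],
    [0,0,0],
    [0,0,0]
  ],
  "linear": [
    [0,0,1],
    [0,0,1],
    [0,0,1],
    [0,0,0.5],
    [0,0,0],
    [0,0,0]
  ],
  "fingers": [1,1,1,1,1,1]
}}

```text
time_s: 8.05
eef_pos: [0.6301, 0.0198, 0.2225]
orientation: [0.056, 0.998, -0.0, -0.0]
contact_force: [-0.7, 0.4, -2.6]
grip_width: 0.0177
grasp_force: 30.0
```

Request:
{"method": "arm_command", "body": {
  "turn": [
    [0,0,0],
    [0,0,0],
    [0,0,0],
    [0,0,0],
    [0,0,0]
  ],
  "linear": [
    [0,0,0.4],
    [0,0,0.4],
    [0,0,0],
    [0,0,0],
    [0,0,0]
  ],
  "fingers": [1,1,1,1,1]
}}

```text
time_s: 8.55
eef_pos: [0.6301, 0.0198, 0.2147]
orientation: [0.056, 0.998, 0.0, 0.0]
contact_force: [0.3, -0.4, 0.5]
grip_width: 0.0177
grasp_force: 30.0
```

Request:
{"method": "arm_command", "body": {
  "turn": [
    [0,0,0],
    [0,0,0],
    [0,0,0],
    [0,0,0],
    [0,0,0],
    [0,0,0],
    [0,0,0],
    [0,0,0]
  ],
  "linear": [
    [0,0,0.4],
    [0,0,0.4],
    [0,0,0.3],
    [0,0,0.3],
    [0,0,0],
    [0,0,0],
    [0,0,0],
    [0,0,0]
  ],
  "fingers": [1,1,1,1,1,1,1,1]
}}

```text
time_s: 9.35
eef_pos: [0.6302, 0.0197, 0.2007]
orientation: [0.056, 0.998, 0.0, 0.0]
contact_force: [-1.0, -0.3, 6.0]
grip_width: 0.0177
grasp_force: 30.0
```

```bash
python3 - <<'E'
from h import *;from station import bot
F=[]
for i in range(4):
  s=bot.camera('scene');st=bot.state();F.append(st['contact_force'])
print(st['time_s'],st['eef_pos'],np.mean(F,0),np.ptp(F,0))
c=bot.camera('wrist')['img']
f=lambda i,w,h:cv2.convertScaleAbs(cv2.resize(i,(w,h),interpolation=cv2.INTER_CUBIC),alpha=1.6)
cv2.imwrite('pics/w4.png',np.hstack([f(c,400,300),f(s['img'][100:220,240:400],400,300)]))
E
```

```text
9.55 [0.63019979 0.01976114 0.20064776] [-1.22611784 -0.60211165  5.80728202] [1.14128344 1.04852935 1.20992967]
```

View pics/w4.png

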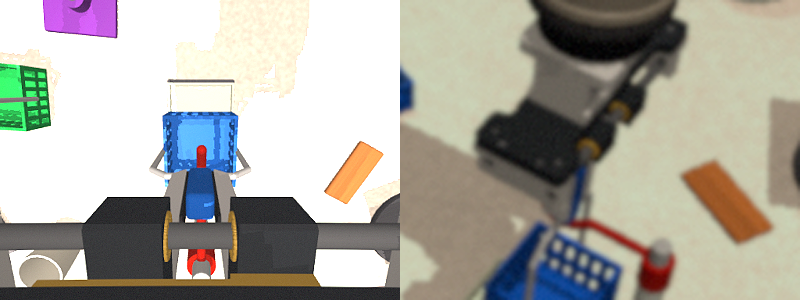

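The hook has given about 20 mm: the red sleeve has slid down its post and the force is 5.8 N plus the basket's weight. I ease up to the height where the hook carries only that weight.

Request:
{"method": "arm_command", "body": {
  "turn": [
    [0,0,0],
    [0,0,0],
    [0,0,0],
    [0,0,0],
    [0,0,0],
    [0,0,0],
    [0,0,0],
    [0,0,0],
    [0,0,0]
  ],
  "linear": [
    [0,0,-0.2],
    [0,0,-0.3],
    [0,0,-0.3],
    [0,0,-0.3],
    [0,0,-0.2],
    [0,0,-0.15],
    [0,0,0],
    [0,0,0],
    [0,0,0]
  ],
  "fingers": [1,1,1,1,1,1,1,1,1]
}}

```text
time_s: 10.5
eef_pos: [0.63, 0.0198, 0.2148]
orientation: [0.056, 0.998, -0.0, -0.0]
contact_force: [0.1, -0.1, 0.7]
grip_width: 0.0179
grasp_force: 30.0
```

```bash
python3 - <<'E'
from h import *;from station import bot
F=[]
for i in range(6):
  bot.camera('scene');st=bot.state();F.append(st['contact_force'])
print(st['time_s'],st['eef_pos'],np.mean(F,0))
E
```

```text
10.8 [0.63004305 0.0197566  0.21492451] [ 0.55330289 -0.39154803  0.32736544]
```

Request:
{"method": "arm_command", "body": {
  "turn": [
    [0,0,0],
    [0,0,0],
    [0,0,0],
    [0,0,0],
    [0,0,0],
    [0,0,0],
    [0,0,0],
    [0,0,0],
    [0,0,0],
    [0,0,0]
  ],
  "linear": [
    [0,0,0],
    [0,0,0],
    [0,0,0],
    [0,0,0],
    [0,0,0],
    [0,0,0],
    [0,0,0],
    [0,0,0],
    [0,0,0],
    [0,0,0]
  ],
  "fingers": [0.79,0.77,0.75,0.7,0.65,0.6,0.55,0.5,0.5,0.5]
}}

```text
time_s: 11.8
eef_pos: [0.63, 0.0198, 0.215]
orientation: [0.056, 0.998, -0.0, -0.0]
contact_force: [0.1, -0.3, -0.8]
grip_width: 0.0468
grasp_force: 0.0
```

Request:
{"method": "arm_command", "body": {
  "turn": [
    [0,0,0],
    [0,0,0],
    [0,0,0],
    [0,0,0],
    [0,0,0],
    [0,0,0],
    [0,0,0],
    [0,0,0],
    [0,0,0],
    [0,0,0]
  ],
  "linear": [
    [0,0,-0.5],
    [0,0,-1],
    [0,0,-1.5],
    [0,0,-2],
    [0,0,-2],
    [0,0,-2],
    [0,0,-2],
    [0,0,-2],
    [0,0,-1],
    [0,0,0]
  ],
  "fingers": [0.5,0.5,0.5,0.5,0.5,0.5,0.5,0.5,0.5,0.5]
}}

```text
time_s: 12.8
eef_pos: [0.6306, 0.0196, 0.3569]
orientation: [0.056, 0.998, 0.0, 0.001]
contact_force: [0.4, -0.5, -0.8]
grip_width: 0.0469
grasp_force: 0.0
```

```bash
python3 - <<'E'
from h import *;from station import bot
st=bot.state();print(st['time_s'],st['eef_pos'],st['grip_width'])
s=bot.camera('scene');c=bot.camera('wrist')['img']
f=lambda i,w,h:cv2.convertScaleAbs(cv2.resize(i,(w,h),interpolation=cv2.INTER_CUBIC),alpha=1.6)
cv2.imwrite('pics/w5.png',np.hstack([f(c,400,300),f(s['img'][120:240,240:400],400,300)]))
E
```

```text
12.8 [0.63063677 0.01964464 0.35691805] 0.04685496193370604
```

View pics/w5.png

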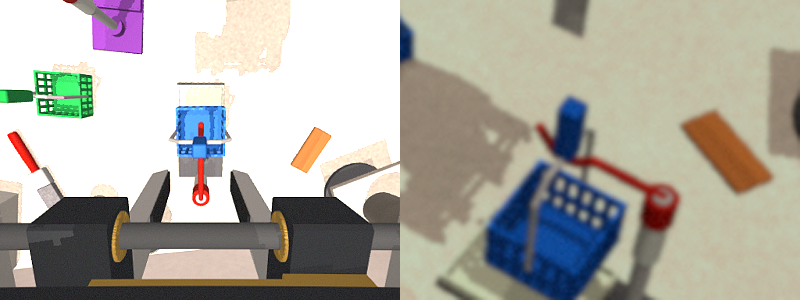

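The basket hangs from the red hook, clear of the gripper, with its grip at wrist crop (200,145). I let it settle and check that it is still.

Request:
{"method": "arm_command", "body": {
  "turn": [
    [0,0,0],
    [0,0,0],
    [0,0,0],
    [0,0,0],
    [0,0,0],
    [0,0,0],
    [0,0,0],
    [0,0,0],
    [0,0,0],
    [0,0,0],
    [0,0,0],
    [0,0,0]
  ],
  "linear": [
    [0,0,0],
    [0,0,0],
    [0,0,0],
    [0,0,0],
    [0,0,0],
    [0,0,0],
    [0,0,0],
    [0,0,0],
    [0,0,0],
    [0,0,0],
    [0,0,0],
    [0,0,0]
  ],
  "fingers": [0.5,0.5,0.5,0.5,0.5,0.5,0.5,0.5,0.5,0.5,0.5,0.5]
}}

```text
time_s: 14.1
eef_pos: [0.6301, 0.0198, 0.355]
orientation: [0.056, 0.998, -0.0, -0.0]
contact_force: [-0.0, 0.3, -0.4]
grip_width: 0.0468
grasp_force: 0.0
```

```bash
python3 - <<'E'
from h import *;from station import bot
for i in range(8):
  st=bot.state();c=bot.camera('wrist')
  b=max(blobs(c,'blue'),key=lambda q:q[0][4]);print(round(st['time_s'],2),b[1].round(2),b[0])
# grip top face vs rim (tilt check): grip top at (200,151) of 400x300
print(wplane(c,st,np.array([(200,151)])*1.28,.208-.005+.057))
h=np.array([(178,107),(226,107),(226,157),(177,157)])*1.28
q=wplane(c,st,h,.208-.005-.08);print(q.round(3),q.mean(0))
E
```

```text
14.1 [256.82 167.26] [ 225  136   64   67 3617]
14.15 [256.79 167.21] [ 225  136   64   67 3614]
14.2 [256.8  167.23] [ 225  136   64   67 3613]
14.25 [256.79 167.21] [ 225  136   64   67 3617]
14.3 [256.8 167.2] [ 225  136   64   67 3613]
14.35 [256.8 167.2] [ 225  136   64   67 3616]
14.4 [256.82 167.24] [ 225  136   64   67 3617]
14.45 [256.82 167.18] [ 225  136   64   67 3612]
[[0.6290768  0.02059534 0.26      ]]
[[ 0.583 -0.011  0.123]
 [ 0.592  0.069  0.123]
 [ 0.679  0.061  0.123]
 [ 0.669 -0.025  0.123]] [0.63086728 0.02346114 0.123     ]
```

Still and upright: the grip top sits directly above the rim's centre.

```bash
python3 -c "
from station import bot
print(bot.finish_job())"
```

```text
the job is handed in; nothing more can be done
None
```

The blue basket hangs still and upright on the red hook after a tug of about 20 mm; the green basket was never touched, and the job is handed in (no verdict was returned).

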